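Padlock the knife box

ROBOT

A 6-joint arm with a two-finger parallel gripper is mounted at the origin on a cart in front of the work surface, level with it; the furniture and walls round the work are solid. World frame = base frame: x ahead of the robot, y to its left, z up, the work surface at z = 0. Lengths are in m, angles in rad, forces in N, time in s.
With the tool pointing down it reaches from about 0.35 to 0.875 m from the base axis. Payload 15.5 kg.
Tool frame: the origin (TCP) lies at the very end of the fingers, on their centre line; the grasp point (between the pads) lies 19 mm behind it; z points along the fingers, y is the line along which they close (so a half turn about z gives the same grasp; the last joint's range is limited). The gripper opens to 85 mm and grips with 20 to 120 N. Pads are 22 mm wide; open, the fingers measure 114 mm over their backs; the gripper's body (76 mm by 85 mm) begins 54 mm behind the grasp point. The pads swing forward as they close: fully open they stand 13 mm farther back than shut.
Start: joints at [1.151, 0.494, 1.345, -0, 1.302, -0.096], TCP at [0.199, 0.592, 0.231] pointing down, gripper open.
Joint ranges: [-2.91, 2.91], [-0.82, 2.16], [0.22, 2.67], [-1.22, 4.37], [0.12, 2.79], [-3.08, 3.08]. Speed limits (rad/s): [1.89, 1.89, 2.57, 3.01, 3.01, 3.01].

INTERFACE

Orientations are given as a rotation vector (axis times angle).
In Python, from plant import state, optics, ctrl gives the robot as it stands.
- The arm moves only by the tool servo_tool, never from a script. Its argument "plan" is a list of rows, each an object of numbers: "tx", "ty", "tz": the shift along the tool's x, y, z each as a share of 40 mm, from -1 to 1; "wx", "wy", "wz": the turn, a rotation vector about the tool's x, y, z each as a share of 0.15 rad, from -1 to 1; "jaw": the opening, from -1 (shut) to 1 (fully open). In form: [{"tx": .., "ty": .., "tz": .., "wx": .., "wy": .., "wz": .., "jaw": ..}, ...]. A call has 1 to 20 rows; each row shifts and turns the commanded pose from where the row before left it, along the tool's axes as they then stand; what a row does not reach is not made up. A row lasts 1/8 s, in which the tool goes at most 62.5 mm and 10.7 degrees, less where a joint would pass 70% of its speed; a pose out of reach is approached as far as the arm can. A call with a number of a shift or a turn outside -1 to 1 is refused whole. A call with a gripper value outside its range is refused whole. The fingers move at their own pace and stop on an object; the grip force is fixed at half the most. Time passes only in rows, so rows that do not move let the fingers close. It gives the time, the measured TCP pose, the force, the opening and the grip force at its end, in the units of the state.
- state(): the state, without advancing time (a new reading comes with each control period).
- optics.get_image(name): name is "scene" or "top" or "wrist"; returns the picture (420x560x3 uint8, red, green, blue); there is no depth.
- optics.camera_params(name): a dict with "fx", "fy", "cx", "cy" (pixels), "rvec" (rotation vector, rad) and "tvec" (3), from world to camera coordinates, as OpenCV has them. Camera axes: x right, y down, z forward; pixel columns grow to the right and rows downward; lengths in m; the calibration is good to about 2 mm. The wrist camera is an equidistant fisheye: a pixel r from the principal point sees the ray r / f radians off the axis. A picture is of the moment at which its call begins: read the wrist's pose just before it. camera_params takes no time and is no camera call; for the wrist camera it gives the pose at the moment of the call.
- ctrl.sign_off(): hands the job in; it is judged then, once.
The state is a dict: "t": time; "joint_positions": joint angles; "dq": joint speeds; "joint_efforts": joint torques, N m; "eef_pos": TCP position; "eef_rot": TCP orientation; "contact_force": force on the tool from outside, world axes, zero at the start; "wrist_torque": the same for the moment, N m; "gripper_width": finger opening in m; "grip_force": force on a finger pad.
Only numpy, scipy, OpenCV 4.12 (cv2) and the standard library are available. Lean on these libraries where they do the work, as an engineer would, in place of code of your own. Each camera call takes 0.05 s, during which the arm holds its last target. There are 200 camera calls.

TASK

Lock the grey knife box with the open padlock: pass the shackle's open gap over the staple bar on the front of the box so that the padlock stands upright on the steel ledge with the bar inside the shackle, then press the shackle down by feel until it clicks and stays locked. Do not force the lock or the staple, let go at the end, and leave the mug, the spice jar and the lemon alone.

Things in the scene. Friction and masses are not known exactly. Their poses are not given: they have to be found in the camera images.
- padlock_mid (a point): Centre of the loose padlock's body, 23 mm above its underside. The body is a steel block 60 (x) x 26 (y) x 46 (z) mm, about 0.4 kg with its shackle, standing upright, z up. The shackle is an upside-down U of square 9 mm bar in the x-z plane, 30 mm free between its legs. The +x side (short leg, gap) points away from the robot at the start, within 0.7 rad of world +x.
- captive_leg (a point): Middle of the bare length of the shackle's captive leg while open (68 mm above the padlock's underside, 19.5 mm from its middle towards -x). The leg, 9 mm square, is bare from 46 to 90 mm above the underside and never leaves the body; the padlock can be carried by pinching it across y. Moves with the shackle; axes as the padlock's.
- short_leg_end (a point): Lower end of the shackle's short leg, 19.5 mm from the padlock's middle towards +x. While open it hangs 15 mm above the body's top: this is the gap, open to +x. Moves with the shackle; axes as the padlock's.
- shackle_top (a point): Middle of the top face of the shackle's crown (9 mm thick), above the padlock's middle; 99 mm above its underside while open. Moves down with the shackle; axes as the padlock's.
- shackle_part (a joint): How far the shackle is pressed in, m: 0 open; let go too early it springs back there. Pushing takes 2 to 10 N; a hidden pawl then clicks and the force drops; it stays locked somewhere between 0.016 and 0.026, differing unseen from lock to lock, and only about 1 mm deeper comes a hard stop: press by feel. Locked before the bar is inside, it cannot be opened again.
- lock_box: Fixed grey steel box, lid shut, 130 (x) x 200 (y) x 85 mm high, wire handle on the lid up to 102 mm. Origin at worktop level under the middle of its front; x points into the box, z up. A steel ledge for the padlock, 4 mm thick and 90 mm wide (y), reaches 84 mm out from the front; a flat strap on the front has its face at x = -4 mm. Over 40 N between padlock and box is forcing.
- staple_bar (a point): Middle of the staple's round 6 mm bar: it runs along the box's y, 40 mm before the front, its centre 57.5 mm above the worktop (53.5 above the ledge); two such legs at y = +-20 mm join it to the box. The padlock comes along the box's +x, short leg passing above the bar to end between bar and box, body passing below. Axes as the box's.
- mug: Dark grey and white mug, 82 x 114 x 97 mm, standing on the worktop; origin at the centre of its underside. Bystander.
- spice_jar: Spice jar with a black cap, 41 mm across, 105 mm high; origin at the centre of its underside. Bystander.
- lemon: Yellow lemon, 78 x 55 x 56 mm, origin at the centre of its underside. Bystander.
Things that resemble listed ones, but are neither listed nor needed, are in the scene too. What is shaped like the part that bears padlock_mid but orange or red is not meant.

How it is judged:
By the outcome, as a careful person would: the job done as asked, in the order asked, and still so for the second after the job is handed in, with the robot touching nothing.
It also fails if it takes over 51 s, if anything falls off the work surface, if the arm or the gripper's body presses on something with over 40 N, if the wrist force passes 120 N, or if a joint passes its speed limit or range.

## Working session

There is one attempt and no reset: what is moved stays moved. The work goes in short steps, Python scripts to look and compute and a tool call to move; the robot and the scene stay as the last step left them, time stands still between calls to the robot, and variables do not carry over. Pictures are saved under pics/ and viewed, at most 10 in all, crops included, and the job is handed in when it is done.

Besides the shell and the picture viewer there is one more tool, called after "Call:" as a command line: name --argument value ..., lists and objects as JSON in quotes. servo_tool: Moves the arm, as the interface text tells. Its arguments: {"type":"object","properties":{"plan":{"type":"array","items":{"type":"object","properties":{"tx":{"type":"number","minimum":-1,"maximum":1},"ty":{"type":"number","minimum":-1,"maximum":1},"tz":{"type":"number","minimum":-1,"maximum":1},"wx":{"type":"number","minimum":-1,"maximum":1},"wy":{"type":"number","minimum":-1,"maximum":1},"wz":{"type":"number","minimum":-1,"maximum":1},"jaw":{"type":"number"}}}}},"required":["plan"]}

```bash
mkdir -p pics; ls; cat > h.py <<'E'
import numpy as np, cv2
from scipy.spatial.transform import Rotation as R
from plant import state, optics, ctrl
def grab(n,f):
    p=optics.camera_params(n); im=optics.get_image(n); cv2.imwrite(f,im[:,:,::-1]); np.save(f[:-4]+'.npy',p,allow_pickle=True); return p,im
def ray(p,u,v,fish=False):
    x=(u-p['cx'])/p['fx'];y=(v-p['cy'])/p['fy']
    if fish:
        r=np.hypot(x,y); d=np.array([x/r*np.sin(r),y/r*np.sin(r),np.cos(r)]) if r>0 else np.array([0,0,1.])
    else: d=np.array([x,y,1.])
    M=R.from_rotvec(p['rvec']).as_matrix(); return -M.T@np.array(p['tvec']), M.T@d
def atz(p,u,v,z,fish=False):
    c,d=ray(p,u,v,fish); return c+d*(z-c[2])/d[2]
def tri(*cds):
    A=0;b=0
    for c,d in cds:
        d=d/np.linalg.norm(d);P=np.eye(3)-np.outer(d,d);A=A+P;b=b+P@c
    return np.linalg.solve(A,b)
def load(f): return np.load(f,allow_pickle=True).item()
def proj(p,X,fish=False):
    q=R.from_rotvec(p['rvec']).as_matrix()@np.array(X)+np.array(p['tvec'])
    if fish:
        r=np.hypot(q[0],q[1]);t=np.arctan2(r,q[2]);q=np.array([q[0]/r*t,q[1]/r*t,1])
    else:q=q/q[2]
    return np.array([p['cx']+p['fx']*q[0],p['cy']+p['fy']*q[1]])
E
python3 - <<'E'
from h import *
for n in('scene','top'):
    p,im=grab(n,f'pics/{n}0.png'); print(n,p,ray(p,280,210))
a=cv2.imread('pics/scene0.png');b=cv2.imread('pics/top0.png')
print(state())
E
```

```text
pics
scene {'fx': 493.8786330790823, 'fy': 493.8786330790823, 'cx': 282.0674745090726, 'cy': 206.18561548872987, 'rvec': array([ 1.9711105 , -1.18068576,  0.57556309]), 'tvec': array([-0.23204119,  0.33818362,  0.97521799])} (array([-0.38485231, -0.47057216,  0.86585907]), array([ 0.68883996,  0.37466943, -0.62064442]))
top {'fx': 380.83969163011227, 'fy': 380.83969163011227, 'cx': 272.65128590738436, 'cy': 210.76559597837118, 'rvec': array([ 2.15937423, -2.14160662,  0.10837645]), 'tvec': array([0.03414335, 0.48279735, 0.98543522])} (array([0.36119334, 0.01814503, 1.03660588]), array([ 1.21718105e-01,  4.17727538e-04, -9.92754203e-01]))
{'t': 0.1, 'joint_positions': array([ 1.15047498e+00,  4.94136995e-01,  1.34601329e+00, -1.87875194e-06,
        1.30252477e+00, -9.55192927e-02]), 'dq': array([-0.00095601, -0.00393192, -0.00204663, -0.00023017, -0.0011554 ,
        0.0006256 ]), 'joint_efforts': array([ 2.32508537e-03, -8.83592463e+01, -3.84564757e+01, -7.85050361e-05,
        5.18424204e-03, -1.30231228e-05]), 'eef_pos': array([0.19933578, 0.59204088, 0.2307689 ]), 'eef_rot': array([-5.07912956e-01, -3.09998427e+00,  1.64458617e-03]), 'contact_force': array([-0.10863905, -0.35419057,  0.01905444]), 'wrist_torque': array([0.01752011, 0.01154886, 0.02927337]), 'grip_force': 0.0, 'gripper_width': 0.08538144128505591}
```

View pics/scene0.png

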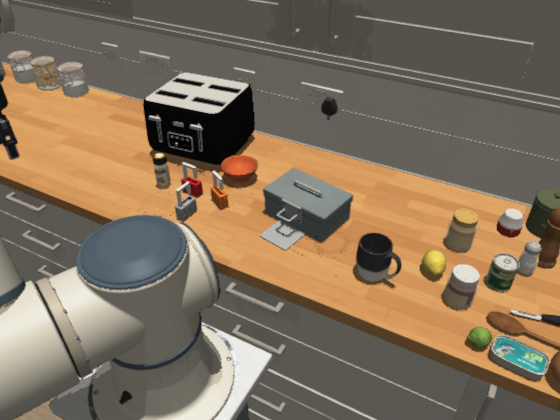

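View pics/top0.png

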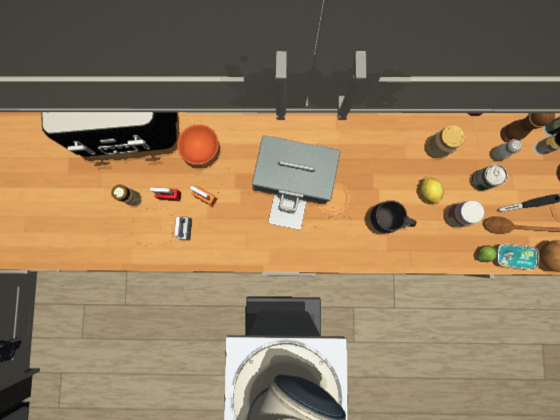

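The grey-blue padlock is at scene (187,203) / top (183,228). Look-alikes are red at scene (193,181) / top (165,193) and orange at scene (219,193) / top (203,196). The box is at scene (307,203) / top (296,170), with its ledge at top (288,214). Next is one close crop.

```bash
python3 - <<'E'
import cv2,numpy as np
a=cv2.imread('pics/scene0.png');b=cv2.imread('pics/top0.png')
def c(im,x,y,w,h,W,H): return cv2.resize(im[y:y+h,x:x+w],(W,H),interpolation=cv2.INTER_CUBIC)
out=np.vstack([np.hstack([c(a,165,170,50,50,300,300),c(a,255,165,100,60,500,300)]),np.hstack([c(b,160,205,50,50,300,300),c(b,245,130,100,60+0,500,300)])])
# bottom right shows x245-345,y175-235
out[300:,300:]=c(b,245,180,100,60,500,300)
cv2.imwrite('pics/crop1.png',out)
E
```

```text
(no output)
```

View pics/crop1.png

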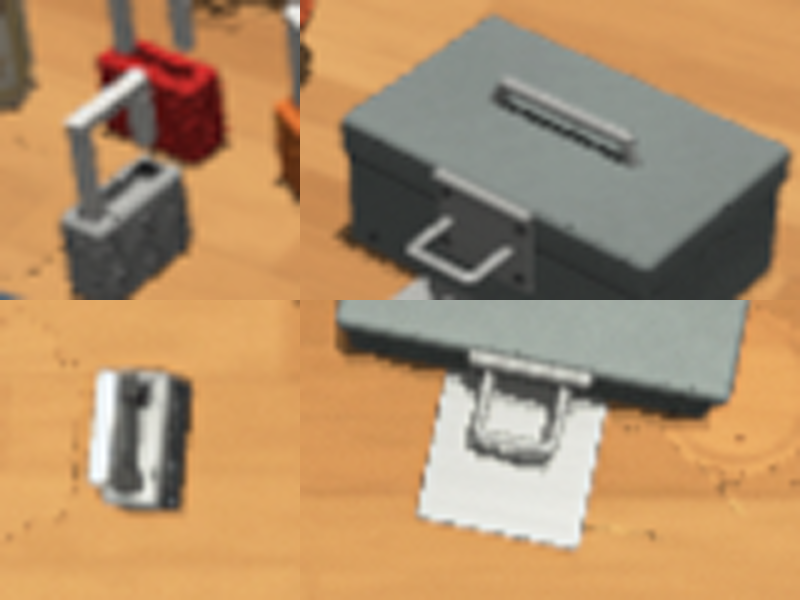

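The crop shows the chosen padlock, grey with an open shackle. In the top view its crown runs (177.5,217)–(177,236), with the gap away from the robot. The ledge's front corners are at top (268.6,223.4) and (300.6,229.6), and the staple bar's ends are at about (280,206.5) and (296,209.5).

```bash
python3 - <<'E'
from h import *
T=load('pics/top0.npy');S=load('pics/scene0.npy')
a=atz(T,177.5,217.5,.099);b=atz(T,177,236,.099);print('crown',a,b,(a+b)/2,np.arctan2(*(a-b)[[1,0]]))
a=atz(S,189.2,182.5,.099);b=atz(S,177,190.8,.099);print('crownS',a,b,(a+b)/2,np.arctan2(*(a-b)[[1,0]]))
l=atz(T,268.6,223.4,.004);r=atz(T,300.6,229.6,.004);u=(l-r)/np.linalg.norm(l-r);x=np.array([u[1],-u[0],0])
print('ledge',l,r,np.linalg.norm(l-r),'yaw',np.arctan2(x[1],x[0]),'bar',(l+r)/2+.044*x)
print('barT',atz(T,280,206.5,.0575),atz(T,296,209.5,.0575))
# scene bar ends crop (412,248),(465,278) 5x from 255,165 off 300
print('barS',atz(S,255+112/5,165+248/5,.0575),atz(S,255+165/5,165+278/5,.0575))
w=optics.camera_params('wrist');s=state();Rt=R.from_rotvec(s['eef_rot']).as_matrix()
M=R.from_rotvec(w['rvec']).as_matrix();c=-M.T@w['tvec'];print('cam in tool',Rt.T@(c-s['eef_pos']),Rt.T@M.T,w['fx']);print(Rt)
E
```

```text
crown [0.45555387 0.27323126 0.099     ] [0.40958863 0.27266021 0.099     ] [0.43257125 0.27294574 0.099     ] 0.012422715444811602
crownS [0.45604374 0.2647874  0.099     ] [0.41016014 0.27027413 0.099     ] [0.43310194 0.26753077 0.099     ] -0.11901413115099589
ledge [0.4508418  0.04933439 0.004     ] [ 0.43464987 -0.03764637  0.004     ] 0.08847502572578546 yaw -0.1840485679711307 bar [ 0.48600271 -0.00220848  0.004     ]
barT [0.4903797  0.01862171 0.0575    ] [ 0.48283536 -0.02283363  0.0575    ]
barS [0.49213901 0.01421287 0.0575    ] [ 0.48342887 -0.02153535  0.0575    ]
cam in tool [ 0.0771502   0.0001959  -0.14260595] [[ 9.36269840e-06 -9.52633782e-01 -3.04119839e-01]
 [ 9.99999756e-01 -2.03503066e-04  6.68245097e-04]
 [-6.98482174e-04 -3.04119771e-01  9.52633548e-01]] 325.19226210127806
[[-9.47714052e-01  3.19120483e-01 -4.40027156e-04]
 [ 3.19120770e-01  9.47713541e-01 -9.88932721e-04]
 [ 1.01431007e-04 -1.07764724e-03 -9.99999414e-01]]
```

Call:
servo_tool --plan '[{"wz":-0.87,"jaw":1},{"wz":-0.87},{"tx":-0.58,"ty":-0.77,"tz":0.07},{"tx":-0.58,"ty":-0.77,"tz":0.07},{"tx":-0.58,"ty":-0.77,"tz":0.07},{"tx":-0.58,"ty":-0.77,"tz":0.07},{"tx":-0.58,"ty":-0.77,"tz":0.07},{"tx":-0.58,"ty":-0.77,"tz":0.07},{"tx":-0.58,"ty":-0.77,"tz":0.07},{"tx":-0.58,"ty":-0.77,"tz":0.07},{"tx":-0.58,"ty":-0.77,"tz":0.07},{"tx":-0.58,"ty":-0.77,"tz":0.07},{},{}]'

```text
invalid input at $.plan[0]: expected keys tx, ty, tz, wx, wy, wz, jaw
```

```bash
python3 - <<'E'
from h import *
s=state();print(s['t'],s['eef_pos'],s['contact_force'],s['wrist_torque'],R.from_rotvec(s['eef_rot']).as_matrix()[:,0])
grab('wrist','pics/w1.png')
p,im=grab('top','pics/top1.png')
E
```

```text
0.1 [0.19933578 0.59204088 0.2307689 ] [-0.10863905 -0.35419057  0.01905444] [0.01752011 0.01154886 0.02927337] [-9.47714052e-01  3.19120770e-01  1.01431007e-04]
```

View pics/w1.png

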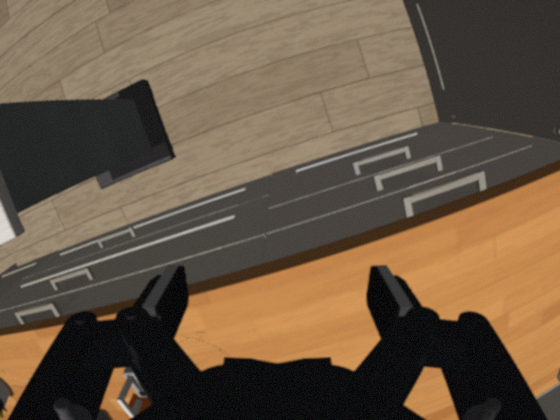

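The move was refused because every row needs all seven keys. The picture shows only the start view, with the fingertips at (180,270) and (378,270).

Call:
servo_tool --plan '[{"tx":0,"ty":0,"tz":0,"wx":0,"wy":0,"wz":-0.87,"jaw":1},{"tx":0,"ty":0,"tz":0,"wx":0,"wy":0,"wz":-0.87,"jaw":1},{"tx":-0.58,"ty":-0.77,"tz":0.07,"wx":0,"wy":0,"wz":0,"jaw":1},{"tx":-0.58,"ty":-0.77,"tz":0.07,"wx":0,"wy":0,"wz":0,"jaw":1},{"tx":-0.58,"ty":-0.77,"tz":0.07,"wx":0,"wy":0,"wz":0,"jaw":1},{"tx":-0.58,"ty":-0.77,"tz":0.07,"wx":0,"wy":0,"wz":0,"jaw":1},{"tx":-0.58,"ty":-0.77,"tz":0.07,"wx":0,"wy":0,"wz":0,"jaw":1},{"tx":-0.58,"ty":-0.77,"tz":0.07,"wx":0,"wy":0,"wz":0,"jaw":1},{"tx":-0.58,"ty":-0.77,"tz":0.07,"wx":0,"wy":0,"wz":0,"jaw":1},{"tx":-0.58,"ty":-0.77,"tz":0.07,"wx":0,"wy":0,"wz":0,"jaw":1},{"tx":-0.58,"ty":-0.77,"tz":0.07,"wx":0,"wy":0,"wz":0,"jaw":1},{"tx":-0.58,"ty":-0.77,"tz":0.07,"wx":0,"wy":0,"wz":0,"jaw":1},{"tx":0,"ty":0,"tz":0,"wx":0,"wy":0,"wz":0,"jaw":1},{"tx":0,"ty":0,"tz":0,"wx":0,"wy":0,"wz":0,"jaw":1}]'

```text
t: 1.95
eef_pos: [0.4111, 0.2703, 0.2033]
eef_rot: [-0.101, -3.14, -0.0]
contact_force: [-0.0, 0.7, 0.5]
gripper_width: 0.0853
grip_force: 0.0
```

```bash
python3 - <<'E'
from h import *
s=state();print(s['t'],s['eef_pos'],s['contact_force'],s['wrist_torque'],R.from_rotvec(s['eef_rot']).as_matrix()[:,0])
p,im=grab('wrist','pics/w2.png')
for X in([.433,.27,.099],[.413,.271,.068],[.413,.271,.046]):print(proj(p,X,True))
cv2.imwrite('pics/w2c.png',cv2.resize(im[150:420,80:480,::-1],(800,540),interpolation=cv2.INTER_CUBIC))
E
```

```text
1.95 [0.411132   0.27032666 0.2032696 ] [-0.02254357  0.69672459  0.48963446] [0.03316234 0.07539179 0.02095349] [-9.97934277e-01  6.42425714e-02  2.67558343e-04]
[278.06967129 231.66705732]
[277.64354518 197.70702694]
[277.58846874 191.4091205 ]
```

View pics/w2c.png

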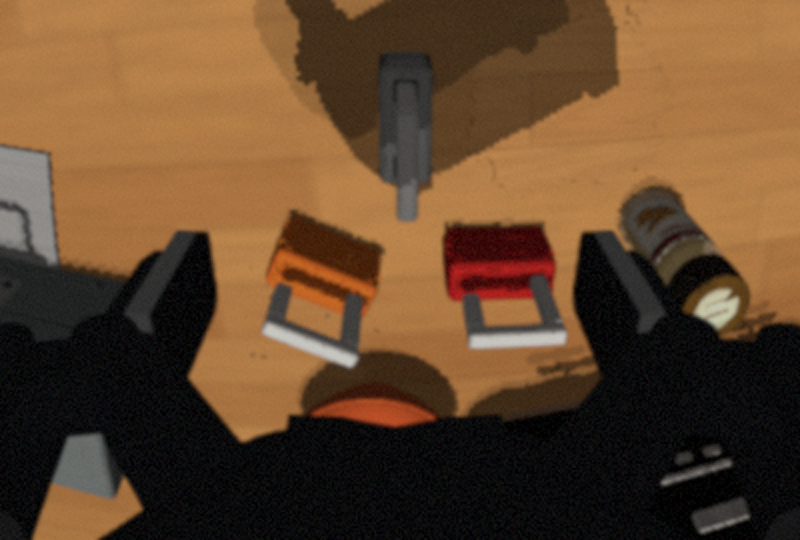

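The crop shows the grey padlock straight ahead between the fingers. Its crown runs from crop (403,82) to (407,218), i.e. full-image (281.5,191) to (283.5,259).

```bash
python3 - <<'E'
from h import *
p=load('pics/w2.npy');s=state()
a=atz(p,283.5,259,.099,True);b=atz(p,281.5,191,.099,True);print('crown',a,b,np.linalg.norm(a-b),np.arctan2(*(a-b)[[1,0]]))
l=atz(p,80+190,150+27.5,.046-.046,True);r=atz(p,80+216,150+27.5,0,True);print('near bottom?',l,r)
l=atz(p,80+190.5,150+93,.046,True);r=atz(p,80+215,150+93,0.046,True);print('far top',l,r,(l+r)/2)
E
```

```text
crown [0.45823317 0.27301004 0.099     ] [0.39895138 0.27485443 0.099     ] 0.05931047898344056 -0.03110227099022531
near bottom? [0.40892075 0.26309742 0.        ] [0.41070805 0.29132666 0.        ]
far top [0.46598767 0.26047071 0.046     ] [0.46761256 0.2850894  0.046     ] [0.46680012 0.27278006 0.046     ]
```

Call:
servo_tool --plan '[{"tx":-0.07,"ty":0.09,"tz":0.7,"wx":0,"wy":0,"wz":0,"jaw":1},{"tx":0,"ty":0,"tz":0.8,"wx":0,"wy":0,"wz":0,"jaw":1},{"tx":0,"ty":0,"tz":0.8,"wx":0,"wy":0,"wz":0,"jaw":1},{"tx":0,"ty":0,"tz":0.8,"wx":0,"wy":0,"wz":0,"jaw":0},{"tx":0,"ty":0,"tz":0.6,"wx":0,"wy":0,"wz":0,"jaw":-0.3},{"tx":0,"ty":0,"tz":0,"wx":0,"wy":0,"wz":0,"jaw":-0.4},{"tx":0,"ty":0,"tz":0,"wx":0,"wy":0,"wz":0,"jaw":-0.5},{"tx":0,"ty":0,"tz":0,"wx":0,"wy":0,"wz":0,"jaw":-0.5}]'

```text
t: 3.0
eef_pos: [0.4148, 0.2741, 0.0563]
eef_rot: [0.1, 3.138, 0.001]
contact_force: [-0.3, 0.2, -0.2]
gripper_width: 0.0212
grip_force: 0.0
```

```bash
python3 - <<'E'
from h import *
s=state();print(s['t'],s['eef_pos'],s['contact_force'],s['gripper_width'])
p,im=grab('wrist','pics/w3.png')
cv2.imwrite('pics/w3c.png',cv2.resize(im[120:360,120:440,::-1],(800,600),interpolation=cv2.INTER_CUBIC))
E
```

```text
3.0 [0.41483028 0.274058   0.05631206] [-0.29328541  0.16940411 -0.20210242] 0.02119883643113841
```

View pics/w3c.png

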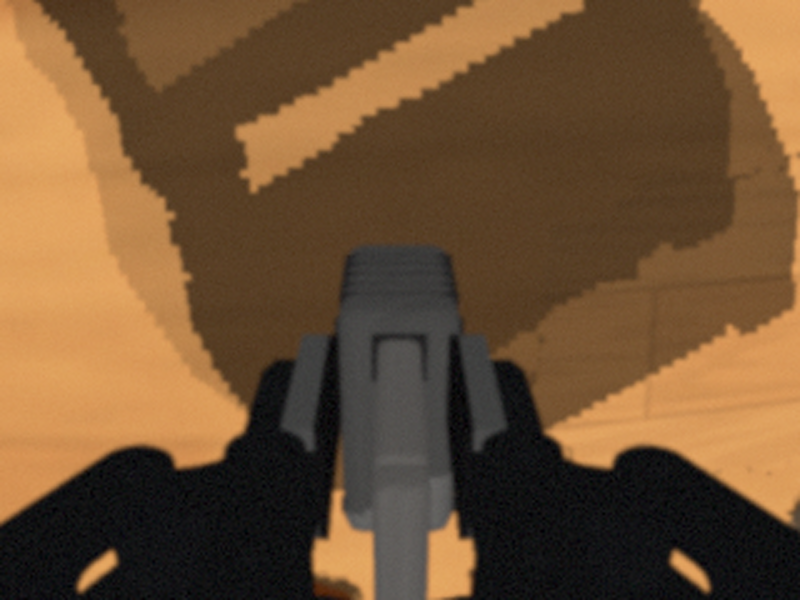

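The crop shows the padlock centred between the pads and well aligned. The body's near top edge is at crop (400,318), i.e. full-image (280,247), and the leg's near base is at crop (400,337–380).

```bash
python3 - <<'E'
from h import *
p=load('pics/w3.npy')
for v in(222,247-3,249,254.5): print(v,atz(p,280,120+(v-120),.046,True), atz(p,280,v,0,True))
print(atz(p,280,120+465/2.5,.099,True)) 
E
```

```text
222 [0.39393871 0.27705316 0.046     ] [0.41088136 0.27648843 0.        ]
244 [0.40597657 0.2763278  0.046     ] [4.26543085e-01 2.75544710e-01 2.77555756e-17]
249 [0.40881082 0.27615768 0.046     ] [0.43023055 0.27532338 0.        ]
254.5 [0.41197584 0.27596799 0.046     ] [0.43434836 0.27507659 0.        ]
[0.40753681 0.27572656 0.099     ]
```

Call:
servo_tool --plan '[{"tx":0,"ty":0,"tz":0,"wx":0,"wy":0,"wz":0,"jaw":-1},{"tx":0,"ty":0,"tz":0,"wx":0,"wy":0,"wz":0,"jaw":-1},{"tx":0,"ty":0,"tz":0,"wx":0,"wy":0,"wz":0,"jaw":-1},{"tx":0,"ty":0,"tz":0,"wx":0,"wy":0,"wz":0,"jaw":-1},{"tx":0,"ty":0,"tz":-0.3,"wx":0,"wy":0,"wz":0,"jaw":-1},{"tx":0,"ty":0,"tz":-0.6,"wx":0,"wy":0,"wz":0,"jaw":-1},{"tx":0,"ty":0,"tz":-0.6,"wx":0,"wy":0,"wz":0,"jaw":-1},{"tx":0,"ty":0,"tz":0,"wx":0,"wy":0,"wz":0,"jaw":-1}]'

```text
t: 4.05
eef_pos: [0.4149, 0.2738, 0.1167]
eef_rot: [0.1, 3.138, 0.002]
contact_force: [-0.1, -1.3, -4.8]
gripper_width: 0.0081
grip_force: 59.1
```

```bash
python3 - <<'E'
from h import *
s=state();print(s['t'],s['eef_pos'],s['contact_force'],s['wrist_torque'],s['gripper_width'],s['grip_force'])
E
```

```text
4.05 [0.41485034 0.27384934 0.1167377 ] [-0.06661629 -1.28922711 -4.76150985] [-0.04531154 -0.0045529  -0.0566434 ] 0.008084713764112798 59.12785962224007
```

Call:
servo_tool --plan '[{"tx":0,"ty":0,"tz":0,"wx":0,"wy":0,"wz":0.84,"jaw":-1},{"tx":-0.1,"ty":-0.5,"tz":0,"wx":0,"wy":0,"wz":0,"jaw":-1},{"tx":-0.1,"ty":-0.8,"tz":0,"wx":0,"wy":0,"wz":0,"jaw":-1},{"tx":-0.1,"ty":-0.8,"tz":0,"wx":0,"wy":0,"wz":0,"jaw":-1},{"tx":-0.1,"ty":-0.8,"tz":0,"wx":0,"wy":0,"wz":0,"jaw":-1},{"tx":-0.1,"ty":-0.8,"tz":0,"wx":0,"wy":0,"wz":0,"jaw":-1},{"tx":-0.1,"ty":-0.8,"tz":0,"wx":0,"wy":0,"wz":0,"jaw":-1},{"tx":-0.1,"ty":-0.8,"tz":0,"wx":0,"wy":0,"wz":0,"jaw":-1},{"tx":-0.08,"ty":-0.8,"tz":0,"wx":0,"wy":0,"wz":0,"jaw":-1},{"tx":0,"ty":-0.34,"tz":0.4,"wx":0,"wy":0,"wz":0,"jaw":-1},{"tx":0,"ty":0,"tz":0.5,"wx":0,"wy":0,"wz":0,"jaw":-1},{"tx":0,"ty":0,"tz":0.3,"wx":0,"wy":0,"wz":0,"jaw":-1},{"tx":0,"ty":0,"tz":0,"wx":0,"wy":0,"wz":0,"jaw":-1}]'

```text
t: 5.68
eef_pos: [0.3954, 0.0148, 0.0663]
eef_rot: [-0.298, -3.125, -0.0]
contact_force: [-1.1, -0.5, -4.3]
gripper_width: 0.0081
grip_force: 59.1
```

```bash
python3 - <<'E'
from h import *
s=state();print(s['t'],s['eef_pos'],s['contact_force'],s['grip_force'],R.from_rotvec(s['eef_rot']).as_matrix()[:,0])
a=grab('top','pics/top4.png')[1];b=grab('scene','pics/scene4.png')[1];w=grab('wrist','pics/w4.png')[1]
def c(im,x,y,w,h,W,H): return cv2.resize(im[y:y+h,x:x+w,::-1],(W,H),interpolation=cv2.INTER_CUBIC)
cv2.imwrite('pics/c4.png',np.hstack([np.vstack([c(a,250,180,80,60,400,300),c(b,250,180,80,60,400,300)]),c(w,180,120,200,300,400,600)]))
E
```

```text
5.675 [0.39535411 0.01476636 0.06625665] [-1.05128819 -0.46509082 -4.28793675] 59.13510963320732 [-0.98201417  0.18878542  0.00286897]
```

View pics/c4.png

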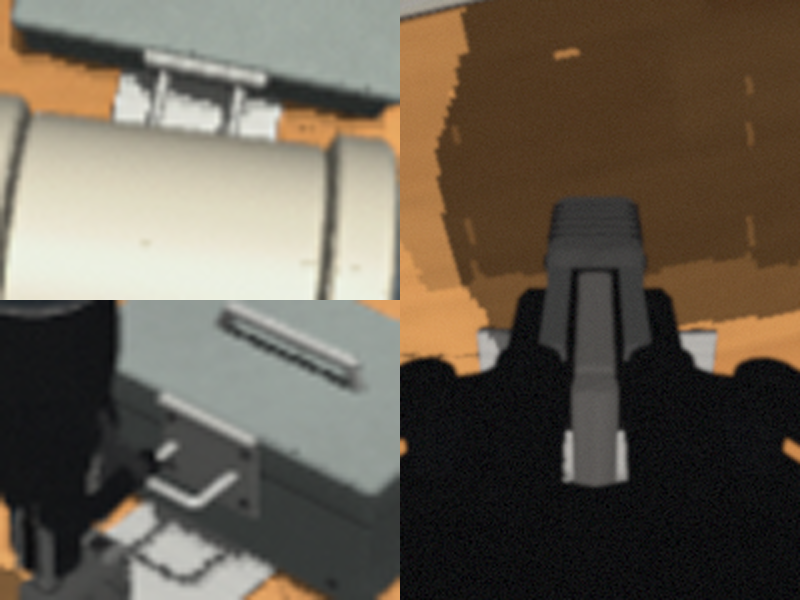

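In the wrist view the ledge's front edge is level, with corners at full-image (220,286) and (338,286). The shackle runs straight along its middle at (278.5, …). The top view is blocked by the arm. In the scene view the staple is clear ahead of the padlock.

```bash
python3 - <<'E'
from h import *
p=load('pics/w4.npy');s=state();Rt=R.from_rotvec(s['eef_rot']).as_matrix()
l=atz(p,220,286,.004,True);r=atz(p,338,286,.004,True)
print(l,r,np.linalg.norm(l-r)); m=(l+r)/2
for n,X in(('front mid',m),('l',l),('r',r),('bar est',[.4868,-.0025,.0575]),('ledge crown',atz(p,277.5,358,.111,True))):
  print(n,Rt.T@(np.array(X)-s['eef_pos']))
print('leg-edge',Rt.T@(atz(p,278,120+97,.057,True)-s['eef_pos']), 'body near top', Rt.T@(atz(p,278,120+123,.056,True)-s['eef_pos']),'near leg base',Rt.T@(atz(p,278,120+135,.056,True)-s['eef_pos']))
E
```

```text
[ 0.43644605 -0.03581845  0.004     ] [0.45311499 0.05031564 0.004     ] 0.08773217647641014
front mid [-0.04898252  0.00175434  0.06342052]
l [-0.04891724 -0.0421117   0.06342203]
r [-0.04904781  0.04562038  0.06341902]
bar est [-0.09208044  0.00010095  0.00991578]
ledge crown [-0.01839367  0.00037782 -0.04357602]
leg-edge [0.02399042 0.00070009 0.01042869] body near top [0.00942056 0.00071841 0.01142706] near leg base [0.00252424 0.00072623 0.0114263 ]
```

Call:
servo_tool --plan '[{"tx":-0.2,"ty":0.02,"tz":0,"wx":0,"wy":0,"wz":0,"jaw":-1},{"tx":-0.2,"ty":0,"tz":0.05,"wx":0,"wy":0,"wz":0,"jaw":-1},{"tx":-0.2,"ty":0,"tz":0.05,"wx":0,"wy":0,"wz":0,"jaw":-1},{"tx":-0.15,"ty":0,"tz":0,"wx":0,"wy":0,"wz":0,"jaw":-1},{"tx":-0.1,"ty":0,"tz":0,"wx":0,"wy":0,"wz":0,"jaw":-1},{"tx":-0.1,"ty":0,"tz":0,"wx":0,"wy":0,"wz":0,"jaw":-1},{"tx":-0.1,"ty":0,"tz":0,"wx":0,"wy":0,"wz":0,"jaw":-1},{"tx":-0.05,"ty":0,"tz":0,"wx":0,"wy":0,"wz":0,"jaw":-1},{"tx":0,"ty":0,"tz":0,"wx":0,"wy":0,"wz":0,"jaw":-1}]'

```text
t: 6.95
eef_pos: [0.4398, 0.0072, 0.0633]
eef_rot: [0.298, 3.127, -0.0]
contact_force: [0.0, 0.2, -4.4]
gripper_width: 0.0081
grip_force: 59.2
```

```bash
python3 - <<'E'
from h import *
s=state();print(s['t'],s['eef_pos'],s['contact_force'],s['wrist_torque'],s['grip_force'])
b=grab('scene','pics/scene5.png')[1];w=grab('wrist','pics/w5.png')[1]
def c(im,x,y,w,h,W,H): return cv2.resize(im[y:y+h,x:x+w,::-1],(W,H),interpolation=cv2.INTER_CUBIC)
cv2.imwrite('pics/c5.png',np.hstack([c(b,250,185,60,75,480,600),c(w,220,190,120,225,320,600)]))
E
```

```text
6.95 [0.43982085 0.00719048 0.06327746] [ 0.00784701  0.22099487 -4.36075929] [ 0.00631449  0.10254336 -0.01741554] 59.15555387735367
```

View pics/c5.png

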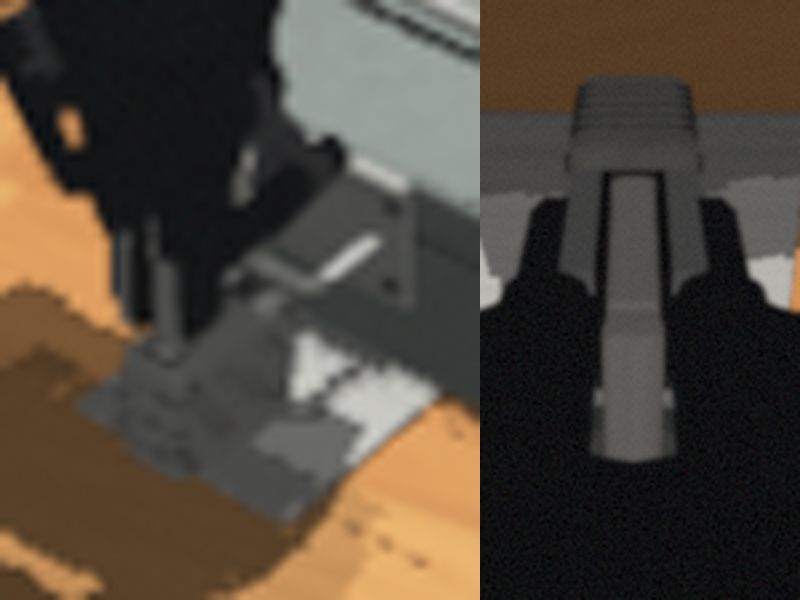

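The scene crop shows the bar at (250–310,265–290) lying above the body's front, with no contact force. The wrist crop shows the shackle straight on the ledge, so I carry on forward.

Call:
servo_tool --plan '[{"tx":-0.1,"ty":0,"tz":0.02,"wx":0,"wy":0,"wz":0,"jaw":-1},{"tx":-0.1,"ty":0,"tz":0,"wx":0,"wy":0,"wz":0,"jaw":-1},{"tx":-0.1,"ty":0,"tz":0,"wx":0,"wy":0,"wz":0,"jaw":-1},{"tx":-0.1,"ty":0,"tz":0,"wx":0,"wy":0,"wz":0,"jaw":-1},{"tx":-0.1,"ty":0,"tz":0,"wx":0,"wy":0,"wz":0,"jaw":-1},{"tx":-0.08,"ty":0,"tz":0,"wx":0,"wy":0,"wz":0,"jaw":-1},{"tx":-0.02,"ty":0,"tz":0,"wx":0,"wy":0,"wz":0,"jaw":-1},{"tx":0,"ty":0,"tz":0,"wx":0,"wy":0,"wz":0,"jaw":-1}]'

```text
t: 8.05
eef_pos: [0.4632, 0.0027, 0.0624]
eef_rot: [-0.298, -3.127, -0.0]
contact_force: [-0.3, 0.1, -3.8]
gripper_width: 0.0077
grip_force: 59.2
```

```bash
python3 - <<'E'
from h import *
s=state();print(s['t'],s['eef_pos'],s['contact_force'],s['wrist_torque'],s['grip_force'])
b=grab('scene','pics/scene6.png')[1];w=grab('wrist','pics/w6.png')[1]
def c(im,x,y,w,h,W,H): return cv2.resize(im[y:y+h,x:x+w,::-1],(W,H),interpolation=cv2.INTER_CUBIC)
cv2.imwrite('pics/c6.png',np.hstack([c(b,250,185,60,75,480,600),c(w,220,190,120,225,320,600)]))
p=load('pics/w6.npy');Rt=R.from_rotvec(s['eef_rot']).as_matrix();print(Rt.T@(np.array([.4868,-.0025,.0575])-s['eef_pos']))
E
```

```text
8.05 [0.46324254 0.00267994 0.06244558] [-0.34899226  0.09313667 -3.7839194 ] [ 0.02556329  0.1364739  -0.02714032] 59.1561958193779
[-0.0241126  -0.00064234  0.00494109]
```

View pics/c6.png

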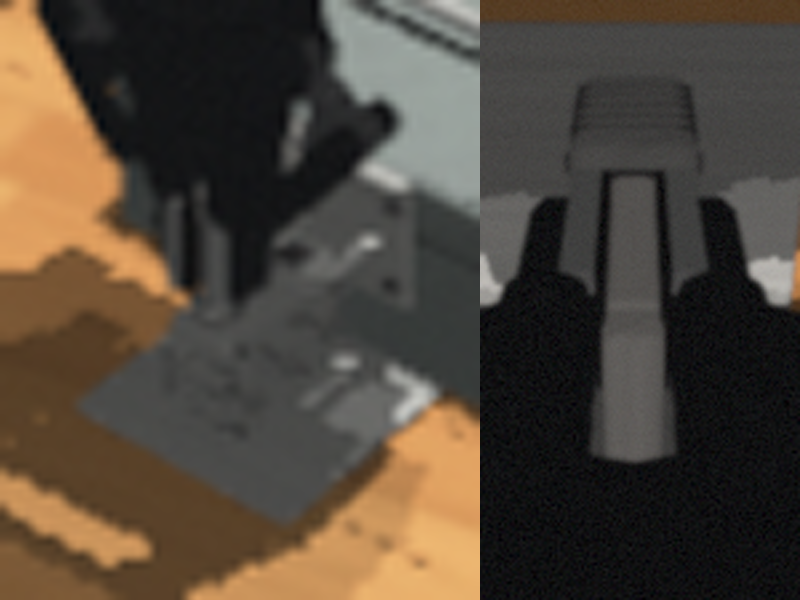

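Padlock body stands over the ledge with the bar running through the gap, and there is no contact force. Next I check the ledge's front edge (wrist (280,198)) and lower.

Call:
servo_tool --plan '[{"tx":0,"ty":0.01,"tz":0.02,"wx":0,"wy":0,"wz":0,"jaw":-1},{"tx":0,"ty":0,"tz":0.02,"wx":0,"wy":0,"wz":0,"jaw":-1},{"tx":0,"ty":0,"tz":0,"wx":0,"wy":0,"wz":0,"jaw":-1}]'

```text
t: 8.52
eef_pos: [0.4633, 0.0031, 0.0608]
eef_rot: [-0.298, -3.127, 0.0]
contact_force: [-0.0, -0.7, -4.4]
gripper_width: 0.0082
grip_force: 59.2
```

```bash
python3 - <<'E'
from h import *
s=state();print(s['eef_pos'],s['contact_force'],s['wrist_torque'])
p=load('pics/w6.npy');Rt=R.from_rotvec(s['eef_rot']).as_matrix();e=atz(p,280,198,.004,True)
print('front edge, tool',Rt.T@(e-s['eef_pos']))
E
```

```text
[0.4633485  0.00308994 0.06082206] [-0.038839   -0.7481409  -4.39330978] [-0.01219396  0.06868222  0.01635073]
front edge, tool [0.01991647 0.00177222 0.05682459]
```

Call:
servo_tool --plan '[{"tx":0,"ty":0,"tz":0.015,"wx":0,"wy":0,"wz":0,"jaw":-1},{"tx":0,"ty":0,"tz":0,"wx":0,"wy":0,"wz":0,"jaw":-1}]'

```text
t: 8.78
eef_pos: [0.4634, 0.0031, 0.0602]
eef_rot: [-0.298, -3.127, 0.0]
contact_force: [-0.0, -0.4, -4.4]
gripper_width: 0.0081
grip_force: 59.2
```

Call:
servo_tool --plan '[{"tx":0,"ty":0,"tz":0.015,"wx":0,"wy":0,"wz":0,"jaw":-1},{"tx":0,"ty":0,"tz":0,"wx":0,"wy":0,"wz":0,"jaw":-1}]'

```text
t: 9.02
eef_pos: [0.4634, 0.0031, 0.0598]
eef_rot: [0.298, 3.127, -0.0]
contact_force: [-1.6, 0.6, 2.4]
gripper_width: 0.0079
grip_force: 59.9
```

Call:
servo_tool --plan '[{"tx":0,"ty":0,"tz":0,"wx":0,"wy":0,"wz":0,"jaw":-0.3},{"tx":0,"ty":0,"tz":0,"wx":0,"wy":0,"wz":0,"jaw":-0.3},{"tx":0,"ty":0,"tz":0,"wx":0,"wy":0,"wz":0,"jaw":-0.3},{"tx":0,"ty":0,"tz":-0.3,"wx":0,"wy":0,"wz":0,"jaw":-0.3},{"tx":0,"ty":0,"tz":-0.6,"wx":0,"wy":0,"wz":0,"jaw":-0.3},{"tx":0,"ty":0,"tz":-0.6,"wx":0,"wy":0,"wz":0,"jaw":-0.3},{"tx":-0.25,"ty":0,"tz":-0.2,"wx":0,"wy":0,"wz":0,"jaw":-1},{"tx":-0.27,"ty":0,"tz":0,"wx":0,"wy":0,"wz":0,"jaw":-1},{"tx":0,"ty":0,"tz":0,"wx":0,"wy":0,"wz":0,"jaw":-1},{"tx":0,"ty":0,"tz":0,"wx":0,"wy":0,"wz":0,"jaw":-1},{"tx":0,"ty":0,"tz":0,"wx":0,"wy":0,"wz":0,"jaw":-1}]'

```text
t: 10.4
eef_pos: [0.4833, -0.0008, 0.1272]
eef_rot: [-0.298, -3.126, -0.0]
contact_force: [-0.5, -0.8, -1.1]
gripper_width: -0.0
grip_force: 0.0
```

```bash
python3 - <<'E'
from h import *
s=state();print(s['t'],s['eef_pos'],s['contact_force'],s['gripper_width'])
b=grab('scene','pics/scene7.png')[1];w=grab('wrist','pics/w7.png')[1]
def c(im,x,y,w,h,W,H): return cv2.resize(im[y:y+h,x:x+w,::-1],(W,H),interpolation=cv2.INTER_CUBIC)
cv2.imwrite('pics/c7.png',np.hstack([c(b,250,185,60,75,480,600),c(w,220,190,120,225,320,600)]))
E
```

```text
10.4 [ 0.48331556 -0.00079143  0.1271983 ] [-0.50127318 -0.77615191 -1.05050334] -3.1282644253500886e-05
```

View pics/c7.png

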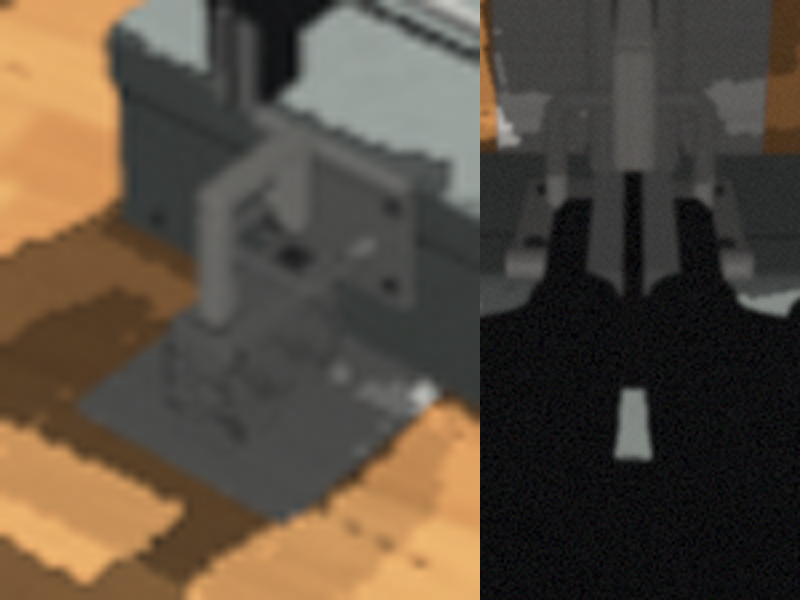

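The padlock stands upright on the ledge with the bar inside the shackle and the short leg behind the bar. The closed fingertips are over the crown at wrist-crop (633,170), so I start pressing.

Call:
servo_tool --plan '[{"tx":0,"ty":0,"tz":0.4,"wx":0,"wy":0,"wz":0,"jaw":-1},{"tx":0,"ty":0,"tz":0.1,"wx":0,"wy":0,"wz":0,"jaw":-1},{"tx":0,"ty":0,"tz":0.05,"wx":0,"wy":0,"wz":0,"jaw":-1},{"tx":0,"ty":0,"tz":0.05,"wx":0,"wy":0,"wz":0,"jaw":-1},{"tx":0,"ty":0,"tz":0,"wx":0,"wy":0,"wz":0,"jaw":-1}]'

```text
t: 11.12
eef_pos: [0.4839, -0.0009, 0.1038]
eef_rot: [0.298, 3.127, -0.0]
contact_force: [-0.2, -0.0, -0.7]
gripper_width: -0.0001
grip_force: 0.0
```

Call:
servo_tool --plan '[{"tx":0,"ty":0,"tz":0.05,"wx":0,"wy":0,"wz":0,"jaw":-1},{"tx":0,"ty":0,"tz":0.05,"wx":0,"wy":0,"wz":0,"jaw":-1},{"tx":0,"ty":0,"tz":0,"wx":0,"wy":0,"wz":0,"jaw":-1}]'

```text
t: 11.5
eef_pos: [0.484, -0.0009, 0.0997]
eef_rot: [0.298, 3.127, -0.0]
contact_force: [-0.5, 0.2, 5.3]
gripper_width: 0.0
grip_force: 2.9
```

Call:
servo_tool --plan '[{"tx":0,"ty":0,"tz":0.05,"wx":0,"wy":0,"wz":0,"jaw":-1},{"tx":0,"ty":0,"tz":0.05,"wx":0,"wy":0,"wz":0,"jaw":-1},{"tx":0,"ty":0,"tz":0,"wx":0,"wy":0,"wz":0,"jaw":-1}]'

```text
t: 11.88
eef_pos: [0.484, -0.0009, 0.0958]
eef_rot: [0.298, 3.127, 0.0]
contact_force: [-1.1, -1.0, 6.9]
gripper_width: -0.0001
grip_force: 3.8
```

Call:
servo_tool --plan '[{"tx":0,"ty":0,"tz":0.05,"wx":0,"wy":0,"wz":0,"jaw":-1},{"tx":0,"ty":0,"tz":0.05,"wx":0,"wy":0,"wz":0,"jaw":-1},{"tx":0,"ty":0,"tz":0,"wx":0,"wy":0,"wz":0,"jaw":-1}]'

```text
t: 12.25
eef_pos: [0.4839, -0.0009, 0.0917]
eef_rot: [0.298, 3.127, -0.0]
contact_force: [0.2, -0.0, 3.8]
gripper_width: 0.0001
grip_force: 1.9
```

Call:
servo_tool --plan '[{"tx":0,"ty":0,"tz":0.025,"wx":0,"wy":0,"wz":0,"jaw":-1},{"tx":0,"ty":0,"tz":0.025,"wx":0,"wy":0,"wz":0,"jaw":-1},{"tx":0,"ty":0,"tz":0,"wx":0,"wy":0,"wz":0,"jaw":-1}]'

```text
t: 12.62
eef_pos: [0.4837, -0.0008, 0.0895]
eef_rot: [-0.298, -3.127, -0.0]
contact_force: [-0.7, -0.0, 0.2]
gripper_width: -0.0002
grip_force: 0.0
```

The force fell to zero at 13.5 mm, before the stated range, so either the lock clicked or the fingers slipped. I have used my ten viewings, so I check numerically by matching templates between scene pictures.

```bash
cat > m.py <<'E'
from h import *
import sys
s=state();print(s['t'],s['eef_pos'],s['contact_force'],s['wrist_torque'])
S=load('pics/scene0.npy');Rt=R.from_rotvec(s['eef_rot']).as_matrix()
mid=np.array([.4868,-.0025,.004])-.003*np.array([.982,-.189,0]);xb=np.array([.982,-.189,0])
for n,d in(('crown near',[-.0235,.099]),('leg base',[-.0235,.046]),('body bottom',[-.03,0])):
    print(n,proj(S,mid+xb*d[0]+[0,0,d[1]]))
a=cv2.imread('pics/scene7.png').astype(np.float32);b=grab('scene',sys.argv[1])[1][:,:,::-1].astype(np.float32)
k=6;up=lambda i:cv2.resize(i[190:250,255:305],None,fx=k,fy=k,interpolation=cv2.INTER_CUBIC)
A,B=up(a),up(b)
for n,(x0,y0,x1,y1) in dict(crown_near=(273,205,283,212),leg_top=(273,207,280,216),body=(268,224,284,238),strap=(296,208,304,222)).items():
    t=A[(y0-190)*k:(y1-190)*k,(x0-255)*k:(x1-255)*k];r=cv2.matchTemplate(B,t,cv2.TM_CCOEFF_NORMED);_,v,_,l=cv2.minMaxLoc(r)
    print(n,'shift px',(l[0]/k+255-x0,l[1]/k+190-y0),round(v,3),'at zero',round(float(r[(y0-190)*k,(x0-255)*k]),3))
for h in(.016,.02,.026):print(h,proj(S,mid+[0,0,.1-h])-proj(S,mid+[0,0,.1]))
E
python3 m.py pics/scene8.png
```

```text
12.625 [ 0.48367105 -0.0008484   0.08950101] [-0.74218149 -0.0441102   0.19358896] [0.04689633 0.00444851 0.00070072]
crown near [275.37396983 208.75963375]
leg base [275.56858655 225.0082362 ]
body bottom [274.14109008 239.73573063]
crown_near shift px (-0.16666666666668561, 5.333333333333343) 0.965 at zero 0.063
leg_top shift px (0.16666666666668561, 4.666666666666657) 0.92 at zero 0.365
body shift px (0.0, 0.0) 0.979 at zero 0.979
strap shift px (0.0, 0.0) 0.998 at zero 0.998
0.016 [0.01268068 4.97771086]
0.02 [0.01581991 6.2099912 ]
0.026 [0.02050583 8.04941645]
```

Body unmoved, and the crown is down about 5 px (16–17 mm). I lift off and check whether it stays down.

Call:
servo_tool --plan '[{"tx":0,"ty":0,"tz":-0.3,"wx":0,"wy":0,"wz":0,"jaw":-1},{"tx":0,"ty":0,"tz":-0.7,"wx":0,"wy":0,"wz":0,"jaw":-1},{"tx":0,"ty":0,"tz":0,"wx":0,"wy":0,"wz":0,"jaw":-1},{"tx":0,"ty":0,"tz":0,"wx":0,"wy":0,"wz":0,"jaw":-1}]'

```text
t: 13.18
eef_pos: [0.4838, -0.0009, 0.1299]
eef_rot: [0.298, 3.127, -0.0]
contact_force: [0.3, -1.3, -0.8]
gripper_width: 0.0
grip_force: 0.0
```

```bash
python3 m.py pics/scene9.png | grep -E "shift|^1"
```

```text
13.175 [ 0.48380215 -0.00086573  0.12987523] [ 0.332852   -1.30593616 -0.81762558] [0.02675397 0.03859253 0.03363763]
crown_near shift px (0.0, 5.0) 0.983 at zero -0.109
leg_top shift px (0.16666666666668561, 4.666666666666657) 0.92 at zero 0.326
body shift px (0.0, 0.0) 0.994 at zero 0.994
strap shift px (0.0, 0.0) 0.997 at zero 0.997
```

```bash
python3 -c "
from plant import ctrl; print(ctrl.sign_off())"
```

```text
the job is handed in; nothing more can be done
None
```

I handed the job in at about 13 s: the padlock stands upright on the ledge with the staple bar inside the shackle. The shackle clicked under about 7 N and stayed roughly 16 mm down after I lifted off. The gripper is clear, and I never went near the mug, spice jar or lemon.

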